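# Shut down the packing-room oven and open it to cool

## Robot

A 7-joint arm with a two-finger parallel gripper is mounted at the origin on the work surface. World frame = base frame: x ahead of the robot, y to its left, z up, the work surface at z = 0. Lengths are in m, angles in rad, forces in N, time in s.
With the tool pointing down it reaches from about 0.4 to 0.85 m from the base axis. Payload 4.4 kg.
Tool frame: the origin (TCP) lies on the centre line of the jaws, within the pads' length; the fingertips stand tips_ahead ahead of it and the grasp point (between the pads) lies 6 mm ahead of it (tips_ahead is the distance from the TCP to the fingertips, in m); z points along the fingers, y is the line along which they close (so a half turn about z gives the same grasp; the last joint's range is limited). The gripper opens to 94 mm and grips with 3 to 60 N. Pads are 16 mm wide; open, the fingers measure 119 mm over their backs; the gripper's body (75 mm by 177 mm) begins 78 mm behind the grasp point.
Start: joints at [-1.181, 0.628, 0.038, 1.517, -0.027, 0.996, -0.02], TCP at [0.286, 0.584, 0.23] pointing down, gripper open.
Joint ranges: [-3.06, 3.06], [-0.37, 2.12], [-1.25, 1.32], [0.18, 2.47], [-1.1, 4.24], [0.23, 1.98], [-2.94, 2.94]. Speed limits (rad/s): [2.57, 2.57, 3.14, 3.14, 3.14, 3.14, 3.14].

## Interface

Orientations are given as a unit quaternion [x, y, z, w].
In Python, from workcell import read_state, get_image, camera_info, job_done, tips_ahead gives the robot as it stands. The module is installed in compiled form; this text tells all that it offers.
- The arm moves only by the tool apply_moves, never from a script. Its argument "moves" is a list of rows, each a list of 3 entries, a list of its own where there are three numbers: the shift along the tool's x, y, z in mm, then the turn about the tool's z in degrees, then the opening, from -1 (shut) to 1 (fully open). In form: [[[dx, dy, dz], yaw, jaw], ...]. A call has exactly 8 rows; each row shifts and turns the commanded pose from where the row before left it, along the tool's axes as they then stand; what a row does not reach is not made up. A row lasts 1/8 s, in which the tool goes at most 62.5 mm and 10.7 degrees, less where a joint would pass 70% of its speed; a pose out of reach is approached as far as the arm can. A call is refused whole if a number of a shift passes 62.5 or a number of a turn 10.7, either way. A call with a gripper value outside its range is refused whole. The fingers move at their own pace and stop on an object; "squeeze" is the grip in N (left out, the last holds). Time passes only in rows, so rows that do not move let the fingers close, or fill a call up. It gives the time, the measured TCP pose, the force, the opening and the grip force at its end, in the units of the state.
- read_state(): the state, without advancing time (a new reading comes with each control period).
- get_image(name): name is "scene" or "side" or "wrist"; returns (picture, depth): 420x560x3 uint8, red, green, blue; 420x560 float32, m along the optical axis (not along the pixel's ray), 0 where there is no reading.
- camera_info(name): a dict with "camera_matrix" (3x3 intrinsics, pixels), "k1" (the pictures are not rectified: a ray, as slopes to the right and down, at radius r is drawn at 1 + k1 r^2 times it, then the intrinsics apply), "world_from_camera" (4x4, takes a point from camera to world coordinates). Camera axes: x right, y up, looking along -z (the intrinsics and any distortion apply to the point x, -y, -z); pixel columns grow to the right and rows downward; lengths in m; the calibration is good to about 2 mm. A picture is of the moment at which its call begins: read the wrist's pose just before it. camera_info takes no time and is no camera call; for the wrist camera it gives the pose at the moment of the call.
- job_done(): hands the job in; it is judged then, once.
The state is a dict: "time_s": time; "joints": joint angles; "qd": joint speeds; "joint_efforts": joint torques, N m; "ee_pos": TCP position; "ee_rot": TCP orientation; "wrist_force": force on the tool from outside, world axes, zero at the start; "moment": the same for the moment, N m; "opening": finger opening in m; "grip_force": force on a finger pad.
Only numpy, scipy, OpenCV 4.12 (cv2) and the standard library are available. Lean on these libraries where they do the work, as an engineer would, in place of code of your own. Each camera call takes 0.05 s, during which the arm holds its last target. There are 200 camera calls.

## Task

Shut down the small bench-top oven: turn its thermostat, the knob with the long straight bar grip, fully anticlockwise until it rests at its end stop, with the door still shut. Only then swing the oven door at least half way open (more than 45 degrees) and leave it standing open to cool. Leave the round timer knob as it is set, and do not disturb the carton, the jar or the baking tin.

Things in the scene. Friction and masses are not known exactly. Their poses are not given: they have to be found in the camera images.
- oven: White oven, 280 deep (x) x 410 wide (y) x 220 mm high, fixed. Origin: on the table, foot of its front face, where chamber and control column meet; x into the oven, y to its left, z up. Chamber and door: y 0 to 200 mm. Column: y 0 to -210, front 140 mm high; its panel slopes up 30 deg from x 0, z 140 to x 139, z 220 mm, with two knobs at y -55 and -155 mm, in either order
- thermostat (a joint): angle of the thermostat knob, rad: 0 = off, the anticlockwise end stop; grows as it is turned clockwise (seen looking at the knob); upper stop 4.7. Stiff: about 0.12 N m to turn
- thermostat_grip (a point): Point on the thermostat's axis, 9 mm below its top, 40 mm above the panel. Black knob: skirt disc 64 mm across, 10 high; on it a straight bar 62 long (x axis) x 16 wide (y axis) x 33 mm high, white line on top at its -x end. z = turning axis, out of the panel (30 deg from vertical, leaning to the robot). Under it an aluminium dial plate, 86 across, 6 mm thick
- timer_grip (a point): Point on the timer knob's axis, 6 mm below its top, 32 mm above the panel. Black round ribbed knob, 48 mm across x 24 mm on a skirt disc of 60 mm; same kind of axes and dial plate. Not to be turned
- timer_mark (a point): End of the white pointer line on top of the timer knob, 22 mm from its axis
- door (a joint): opening angle of the oven door, rad: 0 = shut, grows as it swings towards the robot, up to 1.9. It stays where it is left; about 0.15 N m to turn. Hinge upright, on the door's left edge seen from the robot
- door_handle (a point): Grip point on the axis of the door's handle, 195 mm above the table: a black upright round bar, 16 mm thick, 37 to 213 mm above the table, its axis 45 mm in front of the door's face, on steel standoffs 65 and 145 mm above the table. Axes turn with the door: x into the door, y towards the hinge, z up. 165 mm (y) and 65 mm (x) from the hinge axis
- door_hinge (a point): Point on the door's upright hinge axis, at the height of door_handle. The door is 193 wide, 20 thick, 200 mm high, its top 215 mm above the table
- carton: Small white and purple cardboard carton, 70 x 120 x 50 mm high, lying on the oven's top, above the chamber; origin at the centre of its underside. Bystander
- jar: Glass jar with steel lid, 72 mm across, 110 mm high, on the table to the right; origin at the centre of its underside. Bystander
- tin: Dark steel baking tin, open at the top, 100 x 200 x 60 mm high, on the table to the left; origin at the centre of its underside. Bystander

How it is judged:
On the way, in this order (a step that is already met when the one before it is completed fails the run):
1. the thermostat is at its anticlockwise end stop while the door is still shut (value of joint thermostat below 0.06 rad and value of joint door below 0.08 rad), for 0.2 s.
2. the door is open by more than 45 degrees (value of joint door above 0.78 rad), for 0.2 s.
At the end, for the whole second after the job is handed in: The thermostat is within 0.06 rad of its anticlockwise end stop, and the door stands still, open by more than 0.78 rad (45 degrees) (value of joint thermostat below 0.06 rad and value of joint door above 0.78 rad and velocity of joint door between -0.05 and 0.05 rad/s); the robot touches nothing.
It fails at once if the door is opened (over 0.15 rad) while the thermostat is not yet off (over 0.15 rad) (value of joint each of door, thermostat above 0.15 rad).
It fails at once if the timer knob is turned (its mark moves over 6 mm) (distance of timer_mark from where it was at the start of the episode above 0.006 m).
It fails at once if the carton, jar or tin is moved by over 25 mm or tipped (distance of any of carton, jar, tin from where it was at the start of the episode above 0.025 m or angle between any of carton, jar, tin's own z axis and vertical above 0.3 rad).
It also fails if it takes over 67 s, if anything falls off the work surface, if the arm or the gripper's body presses on something with over 40 N, if the wrist force passes 120 N, or if a joint passes its speed limit or range.

## Working session

There is one attempt and no reset: what is moved stays moved. The work goes in short steps, Python scripts to look and compute and a tool call to move; the robot and the scene stay as the last step left them, time stands still between calls to the robot, and variables do not carry over. Pictures are saved under pics/ and viewed, at most 10 in all, crops included, and the job is handed in when it is done.

Besides the shell and the picture viewer there is one more tool, called after "Emit:" as name(argument=value, ...) on one line, values as JSON. apply_moves: Moves the arm, as the interface text tells. Its arguments: {"type":"object","properties":{"moves":{"type":"array","items":{"type":"array"}},"squeeze":{"type":"number"}},"required":["moves"]}

```bash
mkdir -p pics
cat > h.py <<'E'
import numpy as np, cv2
from workcell import *
def grab(n):
    ci=camera_info(n); im,d=get_image(n)
    np.savez(f'{n}.npz',im=im,d=d,K=ci['camera_matrix'],k1=ci['k1'],T=ci['world_from_camera'])
    return im,d
def cloud(n):
    z=np.load(f'{n}.npz'); K=z['K'];k=float(z['k1']);d=z['d'];T=z['T']
    v,u=np.mgrid[:d.shape[0],:d.shape[1]]
    p=cv2.undistortPoints(np.stack([u,v],-1).reshape(-1,1,2).astype(float),K,np.array([k,0,0,0.])).reshape(d.shape+(2,))
    P=np.stack([p[...,0]*d,-p[...,1]*d,-d],-1)@T[:3,:3].T+T[:3,3]
    return z['im'],d,P
E
python3 - <<'E'
from h import *
for n in ['scene','side']:
    im,d=grab(n); cv2.imwrite(f'pics/{n}1.png',im[...,::-1])
    print(n,camera_info(n)['world_from_camera'].round(3).tolist(),(d>0).mean())
print(read_state(),tips_ahead)
E
```

```text
scene [[-0.081, -0.858, 0.508, 1.398], [0.997, -0.076, 0.031, 0.067], [0.012, 0.508, 0.861, 1.603], [0.0, 0.0, 0.0, 1.0]] 0.99578231292517
side [[0.896, 0.273, -0.349, 0.116], [-0.444, 0.558, -0.701, -0.812], [0.003, 0.783, 0.622, 0.876], [0.0, 0.0, 0.0, 1.0]] 0.9961437074829932
{'time_s': 0.1, 'joints': array([-1.18081925,  0.62920684,  0.03844614,  1.51825438, -0.02700924,
        0.99630905, -0.02000832]), 'qd': array([ 0.00063074, -0.00362192, -0.00078394, -0.00337644,  0.00011509,
        0.00030837,  0.00169762]), 'joint_efforts': array([ 2.84682174e-03, -5.50794303e+01,  1.14727657e+00, -1.87119269e+01,
       -5.21881005e-02,  1.92302617e-02,  6.81595657e-05]), 'ee_pos': array([0.28583125, 0.58316601, 0.22968076]), 'ee_rot': array([ 2.25927977e-01,  9.74143655e-01, -8.09247144e-04, -1.84093369e-04]), 'wrist_force': array([-0.35217372, -1.56216504,  0.4588413 ]), 'moment': array([ 0.01107116, -0.05615622,  0.01449876]), 'grip_force': 0.0, 'opening': 0.09376094998297167} 0.025
```

View pics/scene1.png

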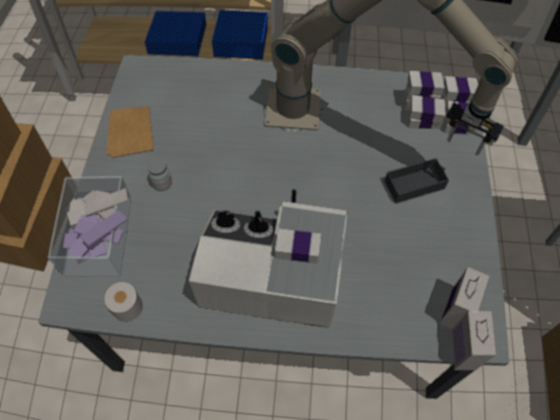

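View pics/side1.png

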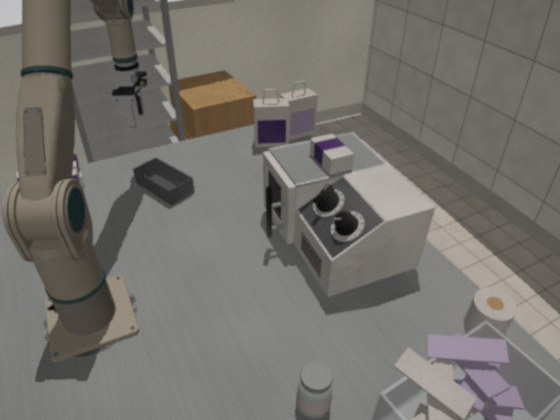

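The scene view looks from behind the oven: the knobs are at about (225,219) and (259,222), the handle at (294,198), the carton at (300,244), the tin at (416,180) and the jar at (158,172). The side view shows the knobs at (328,201) and (347,225), and the handle at (269,205).

Run:
```python
from h import *
a,d,P=cloud('scene'); b,d2,Q=cloud('side')
c1=cv2.resize(a[190:260,190:310],None,fx=5,fy=5,interpolation=2)
c2=cv2.resize(b[170:260,280:400],None,fx=5,fy=5,interpolation=2)
cv2.imwrite('pics/crop1.png',np.hstack([cv2.resize(c1,(400,233)),np.zeros((233,0,3),np.uint8)])[...,::-1]) if 0 else None
o=np.zeros((600,800,3),np.uint8); o[:233,:400]=cv2.resize(c1,(400,233)); o[:,:]=o
c2=cv2.resize(b[175:250,290:390],(800,600),interpolation=2)
c2[:250,:0]=0
cv2.imwrite('pics/sidec.png',c2[...,::-1])
cv2.imwrite('pics/scenec.png',cv2.resize(a[185:255,195:305],(790,503),interpolation=2)[...,::-1])
# oven top: z .215-.226
for n,X in(('scene',P),('side',Q)):
    z=X[...,2]; m=(abs(z-.22)<.008)&(X[...,0]>.4)&(X[...,0]<1.2)&(abs(X[...,1])<.4)
    m=cv2.morphologyEx(m.astype(np.uint8),cv2.MORPH_OPEN,np.ones((3,3)))
    nn,l,s,_=cv2.connectedComponentsWithStats(m); k=1+s[1:,4].argmax(); q=X[l==k]
    r=cv2.minAreaRect(q[:,:2].astype(np.float32)); print(n,len(q),q[:,2].mean(),r,cv2.boxPoints(r).round(3).tolist())
    # table z
    t=X[(abs(z)<.02)&(X[...,0]>.2)&(X[...,0]<.5)]; print('table',np.median(t[:,2]))
```

```text
scene 8902 0.2203480828454871 ((0.7074592113494873, -0.014900654554367065), (0.41111424565315247, 0.30468761920928955), 85.87010192871094) [[0.5410000085830688, -0.20900000631809235], [0.8450000286102295, -0.23100000619888306], [0.8740000128746033, 0.17900000512599945], [0.5699999928474426, 0.20100000500679016]]
table 0.0011810111714127824
side 5852 0.21804412219545402 ((0.7064704895019531, -0.01433303952217102), (0.41476622223854065, 0.30564045906066895), 85.61994934082031) [[0.5379999876022339, -0.20900000631809235], [0.8429999947547913, -0.2329999953508377], [0.875, 0.1809999942779541], [0.5699999928474426, 0.20399999618530273]]
table -0.001989047260246568
```

View pics/sidec.png

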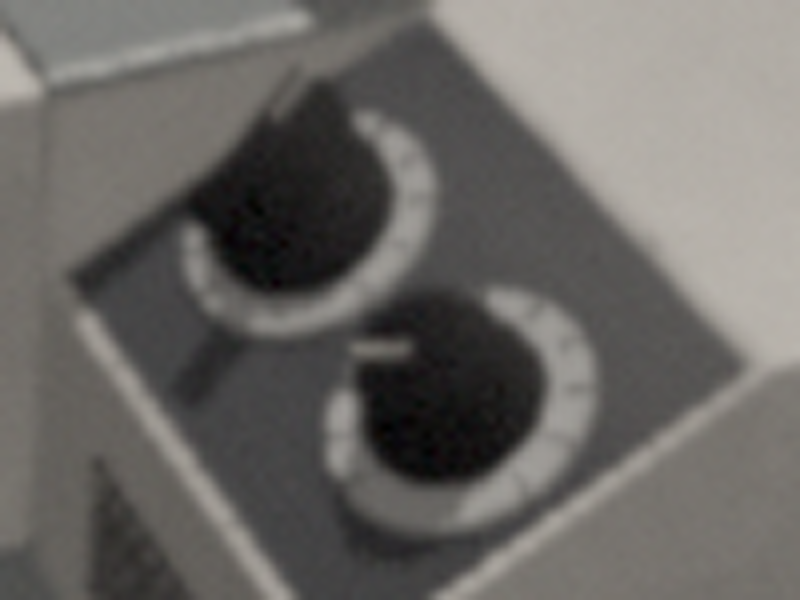

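View pics/scenec.png

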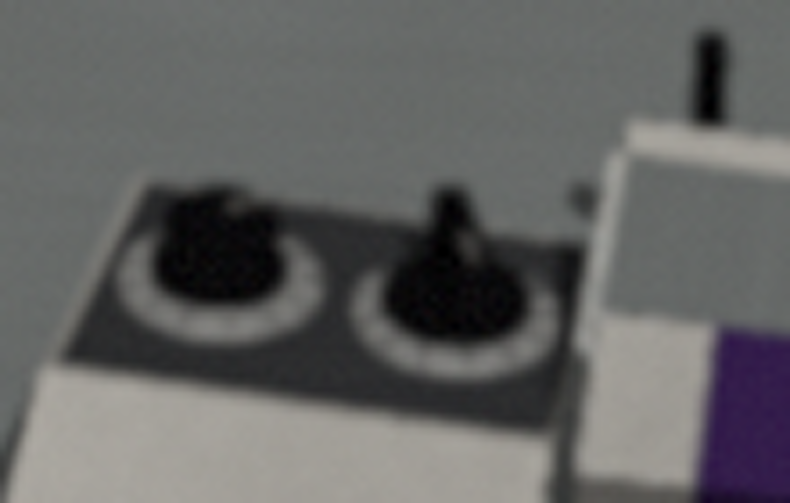

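Side crop: the bar-grip knob is the upper left one, with its mark at full-image pixel (326,186). The round timer is the lower right one, mark at (338,219). In the scene crop the bar-grip knob is on the chamber side, with its mark near (260,219), so the thermostat is at y = -55.

```bash
cat >> h.py <<'E'
yaw=np.radians(-4.2)
R=np.array([[np.cos(yaw),-np.sin(yaw),0],[np.sin(yaw),np.cos(yaw),0],[0,0,1]]); O=np.array([.5778,-.0001,0])
c,s_=np.cos(np.pi/6),.5
Pn=np.array([[c,0,-s_],[0,1,0],[s_,0,c]])  # cols: panel x(up slope), y, normal
Pn[:,2]=[-s_,0,c]; Pn[:,0]=[c,0,s_]
def oven(X): return (X-O)@R
def panel(X): return (oven(X)-[0,0,.14])@Pn
E
python3 - <<'E'
from h import *
for n in('scene','side'):
    a,d,X=cloud(n); o=oven(X); p=panel(X)*1000; h=cv2.cvtColor(a,cv2.COLOR_RGB2HSV); V=h[...,2]
    pan=(p[...,0]>5)&(p[...,0]<155)&(p[...,1]<-5)&(p[...,1]>-205)&(abs(p[...,2])<25)
    print(n,'panel h',np.median(p[pan&(V<100)][:,2]))
    f=(o[...,2]<.13)&(o[...,2]>.02)&(abs(o[...,0])<.04)&(o[...,1]<-.02)&(o[...,1]>-.2); print(' colfront x',np.median(o[f][:,0]) if f.any() else 0,f.sum())
    for y0 in(-55,-155):
        m=(abs(p[...,1]-y0)<48)&(p[...,0]>15)&(p[...,0]<150)
        r=m&(abs(p[...,2]-6)<6)&(V>115); q=p[r][:,:2].astype(np.float32)
        print(y0,'ring',len(q),cv2.minEnclosingCircle(q), cv2.fitEllipse(cv2.convexHull(q)))
        for lo in(16,25,33):
            t=m&(p[...,2]>lo)&(p[...,2]<60); q=p[t]
            if len(q)>4: print('  top>',lo,len(q),q.mean(0).round(1),q[:,2].max().round(1),cv2.minAreaRect(q[:,:2].astype(np.float32)))
        w=m&(p[...,2]>20)&(V>95)
        print('  mark',p[w].round(0)[:8].tolist())
    # handle
    t=(V<60)&(o[...,0]<-.035)&(o[...,0]>-.12)&(o[...,1]>0)&(o[...,1]<.2)&(o[...,2]>.05)&(o[...,2]<.25)
    q=o[t]*1000; print('handle',len(q),np.median(q,0),q.min(0),q.max(0))
E
```

```text
scene panel h 4.481211272867955
 colfront x 0 0
-55 ring 27 ((109.89471435546875, -45.35919189453125), 26.404964447021484) ((110.11858367919922, -45.46125411987305), (25.78050422668457, 53.02055358886719), 21.113798141479492)
  top> 16 244 [ 88.2 -54.6  31.9] 55.1 ((83.7576675415039, -54.846988677978516), (61.29331970214844, 65.2414779663086), 75.9024658203125)
  top> 25 127 [ 88.6 -54.3  43.6] 55.1 ((80.16783142089844, -55.41337585449219), (71.02764892578125, 17.47510528564453), 18.804689407348633)
  top> 33 103 [ 86.9 -54.5  46.8] 55.1 ((80.16783142089844, -55.41337585449219), (71.02764892578125, 17.47510528564453), 18.804689407348633)
  mark []
-155 ring 35 ((92.5267333984375, -149.20013427734375), 34.599952697753906) ((47.75090789794922, -168.369384765625), (87.24518585205078, 160.57591247558594), 113.37316131591797)
  top> 16 231 [  89.1 -150.8   31.8] 46.1 ((83.32975769042969, -153.14419555664062), (55.90204620361328, 53.83830642700195), 46.81216049194336)
  top> 25 163 [  86.8 -151.4   37.1] 46.1 ((82.54165649414062, -152.7293701171875), (45.34609603881836, 47.64039993286133),
[... 1337 characters left out ...]
p> 16 333 [  76.8 -161.9   33.7] 41.5 ((76.39495849609375, -156.9790802001953), (45.9721794128418, 47.40239334106445), 38.22602081298828)
  top> 25 281 [  76.9 -160.    36.1] 41.5 ((76.13252258300781, -157.0432891845703), (45.51289367675781, 47.10093307495117), 37.519466400146484)
  top> 33 239 [  77.1 -157.9   37.4] 41.5 ((77.07164001464844, -156.40219116210938), (45.35940170288086, 44.737815856933594), 26.73460578918457)
  mark [[62.0, -142.0, 39.0], [64.0, -141.0, 36.0], [66.0, -146.0, 40.0], [68.0, -148.0, 39.0], [70.0, -150.0, 40.0], [72.0, -152.0, 40.0]]
handle 267 [-68.5707987   26.62499427 137.66185743] [-75.63828558  19.70178605  50.24799402] [-59.42526852  34.43709081 211.17466299]
```

```bash
cat >> h.py <<'E'
from scipy.spatial.transform import Rotation as Ro
def toolrot(): return Ro.from_quat(read_state()['ee_rot']).as_matrix()
def world(p): return O+R@(np.array([0,0,.142])+Pn@np.array(p))   # panel (m) -> world
def pusher(phi,gap=0,r=.022):
    "TCP to push bar end at panel angle phi (deg); also wanted world angle of tool x"
    f=np.radians(phi); e=np.array([np.cos(f),np.sin(f),0]); t=np.array([-np.sin(f),np.cos(f),0])
    C=world(np.array([.078,-.056,.038])+r*e-(.016+gap)*t)
    tw=R@Pn@t
    return C+[0,0,.025-.014],np.degrees(np.arctan2(tw[1],tw[0]))
def to(target):
    s=read_state(); M=toolrot(); v=M.T@(np.array(target)-s['ee_pos'])*1000
    return v.round(1),'toolx ang',np.degrees(np.arctan2(M[1,0],M[0,0])).round(1)
E
python3 - <<'E'
from h import *
for f in range(199,400,15): p,a=pusher(f,.012 if f==199 else 0); print(f,p.round(4),a.round(1))
print(world([.078,-.056,.04]))
p,_=pusher(199,.012); p[2]=.33; print(to(p)); print(to(p-[0,0,0]))
_,_,X=cloud('scene'); o=oven(X); m=(o[...,2]>.245)&(o[...,2]<.3)&(o[...,0]>-.02)&(o[...,0]<.28)&(o[...,1]>0)&(o[...,1]<.2); print('carton',o[m].min(0),o[m].max(0))
E
```

```text
199 [ 0.5977 -0.0383  0.21  ] -77.6
214 [ 0.5987 -0.0568  0.2113] -63.9
229 [ 0.5988 -0.0639  0.2117] -49.3
244 [ 0.6004 -0.0707  0.2129] -33.6
259 [ 0.6036 -0.0767  0.215 ] -16.9
274 [ 0.608  -0.0816  0.2177] 0.4
289 [ 0.6133 -0.0849  0.2209] 17.5
304 [ 0.6193 -0.0866  0.2244] 33.7
319 [ 0.6255 -0.0863  0.228 ] 48.8
334 [ 0.6314 -0.0843  0.2313] 62.9
349 [ 0.6367 -0.0805  0.2342] 76.2
364 [ 0.641  -0.0754  0.2364] 89.3
379 [ 0.644  -0.0691  0.2379] 102.4
394 [ 0.6455 -0.0622  0.2385] 116.1
[ 0.62112095 -0.05943209  0.21564102]
(array([-553.6, -421. ,  -99.6]), 'toolx ang', np.float64(153.9))
(array([-553.6, -421. ,  -99.6]), 'toolx ang', np.float64(153.9))
carton [0.09552894 0.01110278 0.24505025] [0.1726171  0.13258455 0.28079689]
```

Emit:
apply_moves(moves=[[[-20, -15, -40], 0, -1], [[-45, -35, -40], 0, -1], [[-45, -35, -20], 0, -1], [[-45, -35, 0], 0, -1], [[-45, -35, 0], 0, -1], [[-45, -35, 0], 0, -1], [[-45, -35, 0], 0, -1], [[-45, -35, 0], 0, -1]])

```text
time_s: 1.1
ee_pos: [0.4703, 0.2062, 0.3262]
ee_rot: [0.226, 0.974, -0.0, -0.0]
wrist_force: [0.5, 0.9, 0.7]
opening: 0.0174
grip_force: 0.0
```

Run:
```python
from h import *
p,_=pusher(199,.012); p[2]=.33; print(to(p)); s=read_state(); print(s['joints'].round(2),s['ee_pos'])
```

```text
(array([-222. , -163.6,   -3.8]), 'toolx ang', np.float64(153.9))
[-0.56  0.33  0.13  1.76 -0.05  1.05  0.7 ] [0.4702869  0.20622302 0.32623093]
```

Emit:
apply_moves(moves=[[[-45, -33, 0], 0, -1], [[-45, -33, 0], 0, -1], [[-45, -33, 0], 0, -1], [[-45, -33, 0], 0, -1], [[-42, -31, -4], 0, -1], [[0, 0, 0], 10.3, -1], [[0, 0, 0], 10.3, -1], [[0, 0, 0], 10.3, -1]])

```text
time_s: 2.1
ee_pos: [0.5972, -0.0363, 0.3298]
ee_rot: [0.48, 0.877, -0.0, -0.001]
wrist_force: [0.0, 0.1, -0.4]
opening: 0.0008
grip_force: 0.0
```

Run:
```python
from h import *
p,_=pusher(199,.012); p[2]=.33; print(to(p)); s=read_state(); print(s['joints'].round(2),s['ee_pos'])
```

```text
(array([-2. , -0.7, -0.2]), 'toolx ang', np.float64(122.6))
[-0.2   0.48  0.34  1.54 -0.17  1.16  0.74] [ 0.5971599  -0.0362918   0.32978314]
```

Emit:
apply_moves(moves=[[[-2, 0, 0], 10.3, -1], [[0, 0, 0], 10.3, -1], [[0, 0, 30], 0, -1], [[0, 0, 30], 0, -1], [[0, 0, 25], 0, -1], [[0, 0, 20], 0, -1], [[0, 0, 15], 0, -1], [[0, 0, 0], 0, -1]])

```text
time_s: 3.1
ee_pos: [0.5978, -0.0376, 0.2092]
ee_rot: [0.627, 0.779, -0.001, -0.001]
wrist_force: [0.3, 0.4, 0.3]
opening: 0.0006
grip_force: 0.0
```

Run:
```python
from h import *
for f in (199,214,229,244,259,274,289): p,_=pusher(f); print(f,to(p))
im,d=grab('side'); cv2.imwrite('pics/side2.png',cv2.resize(im[110:290,200:440],(800,600),interpolation=2)[...,::-1])
print(read_state()['wrist_force'])
```

```text
199 (array([-12.5,  -0.2,  -2.7]), 'toolx ang', np.float64(102.4))
214 (array([-18.9,  -3.2,  -2.1]), 'toolx ang', np.float64(102.4))
229 (array([-25.9,  -4.7,  -2.4]), 'toolx ang', np.float64(102.4))
244 (array([-32.9,  -4.5,  -3.7]), 'toolx ang', np.float64(102.4))
259 (array([-39.4,  -2.8,  -5.7]), 'toolx ang', np.float64(102.4))
274 (array([-45.1,   0.5,  -8.5]), 'toolx ang', np.float64(102.4))
289 (array([-49.5,   5. , -11.7]), 'toolx ang', np.float64(102.4))
[-0.01839546 -0.36736211  0.25937403]
```

View pics/side2.png

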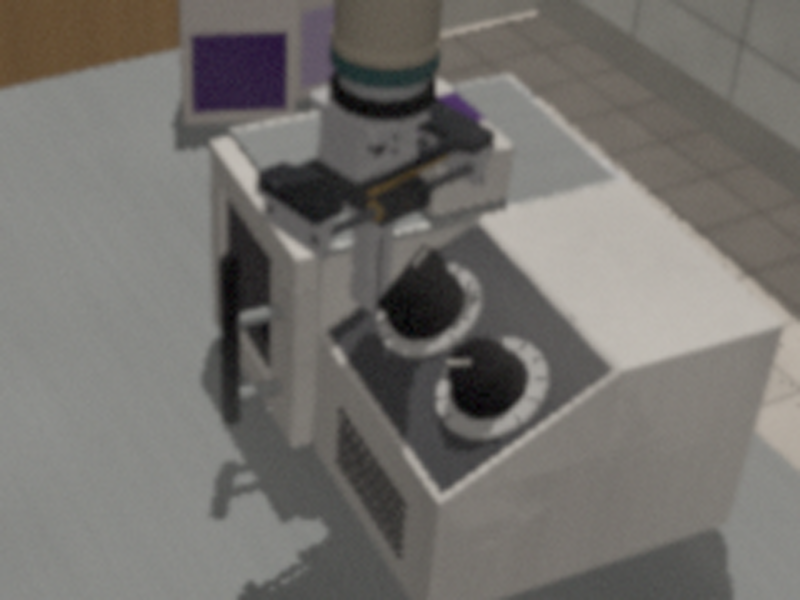

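The gripper is down at about (375,270) in the crop, left of the bar's lower end and clear of the chamber wall, with the bar not yet moved.

```bash
cat >> h.py <<'E'
def steps(a,b,n,r=.022,adv=0):
    "tool-frame shifts along the pusher path"
    s=read_state(); M=toolrot(); p0=s['ee_pos']; ang=np.degrees(np.arctan2(M[1,0],M[0,0]))
    for f in np.linspace(a,b,n):
        p,t=pusher(f,-adv,r); v=M.T@(p-p0)*1000; w=(t+180-ang+180)%360-180
        print(round(f),v.round(1).tolist(),'yaw',round(-w,1))
        ang+=w; M=Ro.from_euler('z',w,degrees=True).as_matrix()@M; p0=p
E
python3 -c "
from h import *
steps(199,240,8)"
```

```text
199 [-12.2, -0.9, -1.7] yaw -0.0
205 [-2.4, -1.3, 0.3] yaw -5.3
211 [-2.4, -1.3, 0.2] yaw -5.4
217 [-2.4, -1.4, 0.1] yaw -5.5
222 [-2.4, -1.4, -0.1] yaw -5.6
228 [-2.4, -1.4, -0.2] yaw -5.8
234 [-2.4, -1.4, -0.4] yaw -6.0
240 [-2.3, -1.4, -0.5] yaw -6.2
```

Emit:
apply_moves(moves=[[[-6, -0.5, -2], 0, -1], [[-6, -0.5, 0], 0, -1], [[-2.5, -1.5, 0], -5.5, -1], [[-2.5, -1.5, 0], -5.5, -1], [[-2.5, -1.5, 0], -5.5, -1], [[-2.5, -1.5, 0], -5.5, -1], [[-2.5, -1.5, 0], -5.5, -1], [[-2.5, -1.5, -0.5], -6, -1]])

```text
time_s: 4.15
ee_pos: [0.5954, -0.0582, 0.2124]
ee_rot: [0.371, 0.928, 0.004, -0.006]
wrist_force: [-7.1, 15.4, 0.7]
opening: 0.0002
grip_force: 7.7
```

Run:
```python
from h import *
print(read_state()['wrist_force'],read_state()['joints'].round(2)); steps(240,290,8)
im,d=grab('side'); cv2.imwrite('pics/side3.png',cv2.resize(im[150:270,260:420],(800,600),interpolation=2)[...,::-1])
```

```text
[-7.10093949 15.42748613  0.74852237] [-0.07  0.59  0.21  1.68 -0.16  0.9   1.01]
240 [-10.6, -4.8, -0.2] yaw -5.7
247 [-2.8, -1.7, -0.8] yaw -7.7
254 [-2.7, -1.8, -1.0] yaw -8.0
261 [-2.6, -1.8, -1.2] yaw -8.1
269 [-2.5, -1.8, -1.3] yaw -8.2
276 [-2.5, -1.8, -1.4] yaw -8.2
283 [-2.4, -1.8, -1.6] yaw -8.2
290 [-2.4, -1.8, -1.6] yaw -8.0
```

View pics/side3.png

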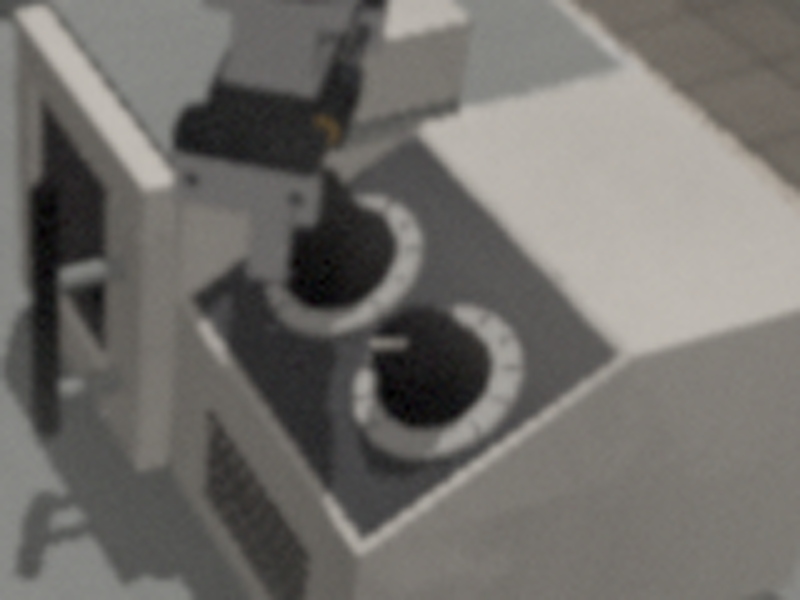

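The fingers press on the lower end of the bar (around (290,250) in the crop) with 17 N. I'll measure the bar's angle now.

```bash
cat >> h.py <<'E'
def bar(lo=30,hi=58):
    for n in('scene','side'):
        grab(n); a,d,X=cloud(n); p=panel(X)*1000; V=a.max(2)
        rr=np.hypot(p[...,0]-78,p[...,1]+56)
        t=(rr<36)&(p[...,2]>lo)&(p[...,2]<hi)&(V<60); q=p[t]
        w=(rr<36)&(p[...,2]>40)&(p[...,2]<hi)&(V>80)
        if len(q)>5: print(n,len(q),q.mean(0).round(1),cv2.minAreaRect(q[:,:2].astype(np.float32)),'wt',len(p[w]),np.median(p[w],0).round(0))
E
python3 -c "
from h import *
bar()"
```

```text
scene 149 [ 85.  -55.   44.4] ((80.66204833984375, -53.124244689941406), (60.0910758972168, 22.05033302307129), 53.36355209350586) wt 2 [ 62. -80.  50.]
side 124 [ 73.2 -68.1  41.7] ((77.09628295898438, -58.80149841308594), (57.75843811035156, 15.311015129089355), 51.67095947265625) wt 40 [ 49. -68.  51.]
```

The bar has turned to about 52° (33° of travel), so the push works. Continuing.

Emit:
apply_moves(moves=[[[-3, -2, -0.5], -7, -1], [[-3, -2, -1], -8, -1], [[-2.5, -2, -1], -8, -1], [[-2.5, -2, -1], -8, -1], [[-2.5, -2, -1.5], -8, -1], [[-2.5, -2, -1.5], -8, -1], [[-2.5, -2, -1.5], -8, -1], [[0, 0, 0], 0, -1]])

```text
time_s: 5.3
ee_pos: [0.6065, -0.0865, 0.2199]
ee_rot: [-0.095, 0.995, 0.001, -0.004]
wrist_force: [-6.2, 0.9, -1.0]
opening: 0.0006
grip_force: 2.9
```

Run:
```python
from h import *
bar(); print(read_state()['joints'].round(2)); steps(290,330,6)
```

```text
scene 173 [ 84.6 -57.8  43.1] ((85.20685577392578, -58.862613677978516), (30.4786434173584, 65.78486633300781), 0.4519208073616028) wt 10 [ 71. -41.  51.]
side 33 [ 76.8 -61.8  40.5] ((78.81173706054688, -59.54640197753906), (13.530381202697754, 57.703529357910156), 24.824979782104492) wt 38 [ 67. -41.  48.]
[ 0.13  0.59 -0.05  1.63  0.04  0.93  1.82]
290 [-7.3, -0.0, -1.3] yaw -7.7
298 [-2.6, -2.0, -1.9] yaw -8.8
306 [-2.6, -1.9, -1.9] yaw -8.4
314 [-2.7, -1.9, -1.9] yaw -8.1
322 [-2.7, -1.9, -1.9] yaw -7.8
330 [-2.8, -1.8, -1.8] yaw -7.5
```

Emit:
apply_moves(moves=[[[-3, -1, -1.5], -8, -1], [[-3, -2, -2], -8, -1], [[-3, -2, -2], -8, -1], [[-3, -2, -2], -8, -1], [[-3, -2, -2], -8, -1], [[-3, -2, -2], -8, -1], [[0, 0, 0], 0, -1], [[0, 0, 0], 0, -1]])

```text
time_s: 6.4
ee_pos: [0.6303, -0.0883, 0.2324]
ee_rot: [-0.49, 0.872, -0.001, -0.001]
wrist_force: [-2.4, -4.3, 0.2]
opening: 0.0006
grip_force: 2.6
```

Run:
```python
from h import *
bar(); print(read_state()['joints'].round(2)); steps(330,375,6)
z=np.load('side.npz')['im']; cv2.imwrite('pics/side4.png',cv2.resize(z[150:270,260:420],(800,600),interpolation=2)[...,::-1])
```

```text
scene 137 [ 88.5 -55.3  43.6] ((79.1285400390625, -55.12921905517578), (24.695785522460938, 68.4957504272461), 59.568687438964844) wt 6 [ 57. -50.  52.]
side 118 [ 70.1 -58.1  42.1] ((69.80581665039062, -54.948760986328125), (14.242467880249023, 45.96910095214844), 65.13328552246094) wt 48 [ 76. -50.  49.]
[ 0.26  0.62 -0.28  1.55  0.19  1.    2.52]
330 [-2.2, 2.2, 2.2] yaw -0.5
339 [-3.3, -2.0, -1.9] yaw -8.2
348 [-3.4, -2.0, -1.7] yaw -8.0
357 [-3.5, -1.9, -1.5] yaw -7.8
366 [-3.6, -1.9, -1.2] yaw -7.8
375 [-3.7, -1.9, -0.9] yaw -7.9
```

View pics/side4.png

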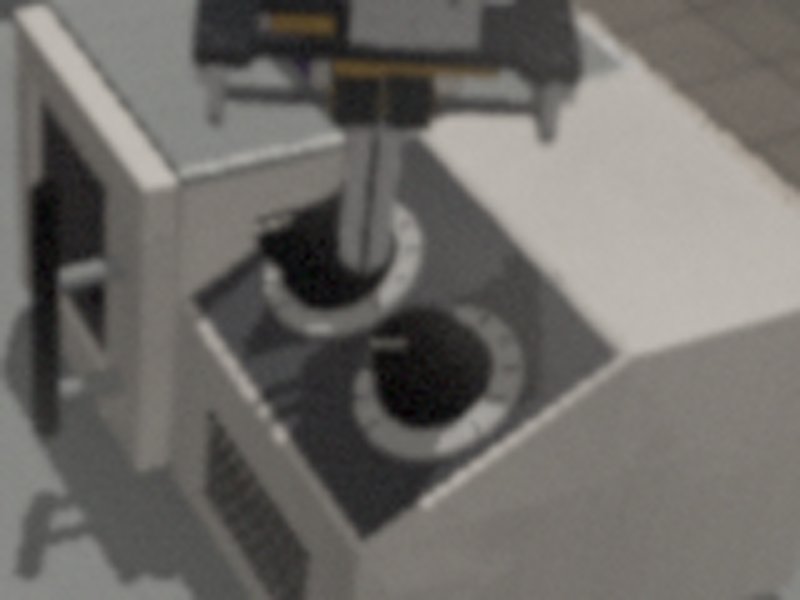

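The pointer is now at about (270,215) in the crop, lower left, roughly 150° round. The finger is at the upper right end and the door and timer look unchanged. The force is low, so the stop hasn't been reached.

Emit:
apply_moves(moves=[[[-3.5, -2, -1.5], -8, -1], [[-3.5, -2, -1.5], -8, -1], [[-3.5, -1.5, -1.5], 0, -1], [[-4, -1, -1], 0, -1], [[-4, -0.5, -1], 0, -1], [[-4, 0, -1], 0, -1], [[0, 0, 0], 0, -1], [[0, 0, 0], 0, -1]])

```text
time_s: 7.5
ee_pos: [0.6405, -0.0787, 0.237]
ee_rot: [-0.604, 0.797, -0.003, -0.009]
wrist_force: [-7.1, -17.5, -8.8]
opening: 0.0011
grip_force: 9.0
```

Run:
```python
from h import *
bar(); s=read_state(); print(s['joints'].round(2),s['wrist_force']); 
for f in(360,370,380,390): print(f,to(pusher(f)[0]))
```

```text
scene 88 [ 93.6 -53.8  45.1] ((82.81671905517578, -56.57612991333008), (19.973899841308594, 59.238895416259766), 88.70368957519531) wt 0 [nan nan nan]
side 128 [ 72.6 -61.4  42.7] ((71.82398986816406, -59.36003494262695), (14.753653526306152, 49.964962005615234), 86.36137390136719) wt 61 [ 91. -58.  49.]
[ 0.27  0.64 -0.35  1.51  0.25  1.05  2.73] [ -6.39161542 -17.96809468  -8.08535878]
360 (array([-1.7,  1. ,  1.1]), 'toolx ang', np.float64(-105.7))
370 (array([-6. , -0.2, -0.2]), 'toolx ang', np.float64(-105.7))
380 (array([-10.7,  -0.8,  -1.1]), 'toolx ang', np.float64(-105.7))
390 (array([-15.4,  -0.6,  -1.6]), 'toolx ang', np.float64(-105.7))
  return _methods._mean(a, axis=axis, dtype=dtype,
  ret = um.true_divide(
```

The bar is at about 178°, which matches the knob's own axes (mark at its -x end when off), and the force has risen. I'll press a little more to confirm the stop.

Emit:
apply_moves(moves=[[[-3, 0, 0], 0, -1], [[-3, 0, 0], 0, -1], [[-3, 0, 0], 0, -1], [[0, 0, 0], 0, -1], [[0, 0, 0], 0, -1], [[0, 0, 0], 0, -1], [[0, 0, 0], 0, -1], [[0, 0, 0], 0, -1]])

```text
time_s: 8.6
ee_pos: [0.6407, -0.0781, 0.2371]
ee_rot: [-0.602, 0.798, -0.005, -0.014]
wrist_force: [-11.8, -28.5, -5.1]
opening: 0.0008
grip_force: 14.7
```

```bash
python3 - <<'E' 2>/dev/null
from h import *
bar(); s=read_state(); print(s['ee_pos'],s['wrist_force'])
E
```

```text
scene 85 [ 95.1 -53.3  44.5] ((82.543212890625, -55.471412658691406), (18.265403747558594, 61.05316925048828), 87.75057220458984) wt 0 [nan nan nan]
side 129 [ 72.7 -61.2  42.5] ((72.95510864257812, -61.427940368652344), (50.04649353027344, 14.04131031036377), 10.664444923400879) wt 64 [ 90. -68.  49.]
[ 0.64066309 -0.07805699  0.2370351 ] [-10.29526539 -29.10472225  -3.8114095 ]
```

The stop is confirmed: 31 N moved it only 0.6 mm. Backing off and rising.

Emit:
apply_moves(moves=[[[10, 0, 0], 0, -1], [[10, 0, 0], 0, -1], [[8, 0, 0], 0, -1], [[0, 0, -30], 0, -1], [[0, 0, -30], 0, -1], [[0, 0, -30], 0, -1], [[0, 0, 0], 10, -1], [[0, 0, 0], 10, -1]])

```text
time_s: 9.7
ee_pos: [0.6412, -0.0838, 0.3314]
ee_rot: [-0.458, 0.889, -0.0, 0.002]
wrist_force: [0.1, 0.5, 0.1]
opening: 0.0003
grip_force: 0.0
```

```bash
python3 - <<'E' 2>/dev/null
from h import *
bar()
for n in('scene','side'):
    a,d,X=cloud(n); o=oven(X)*1000; V=a.max(2)
    t=(V<60)&(o[...,0]<-40)&(o[...,0]>-100)&(o[...,1]>0)&(o[...,1]<70)&(o[...,2]>155)&(o[...,2]<216)
    t=cv2.morphologyEx(t.astype(np.uint8),cv2.MORPH_OPEN,np.ones((2,2)))>0
    q=o[t]; print('handle',len(q),np.median(q,0).round(1),np.percentile(q,[5,95],axis=0).round(0).tolist())
    dd=(o[...,2]>100)&(o[...,2]<218)&(o[...,0]<-8)&(o[...,0]>-32)&(o[...,1]>-5)&(o[...,1]<210)
    print('door y',np.percentile(o[dd][:,1],[1,99]),'x',np.percentile(o[dd][:,0],[5,50]))
    tn=(V<70)&(X[...,2]>.03)&(X[...,2]<.07)&(X[...,1]>.2)&(X[...,1]<.6)&(X[...,0]>.2)&(X[...,0]<.6)
    print('tin',X[tn].min(0).round(3),X[tn].max(0).round(3))
h=O+R@[-.065,.031,0]; h[2]=.195-.006; print('handle TCP',h)
h[2]=.32; print(to(h))
print(read_state()['joints'].round(2))
E
```

```text
scene 86 [ 92.6 -53.5  45.7] ((84.17245483398438, -54.53880310058594), (15.62398910522461, 57.86736297607422), 87.91352844238281) wt 5 [ 55. -55.  51.]
side 174 [ 79.  -61.2  41.9] ((76.62138366699219, -57.32136154174805), (59.492347717285156, 17.10775375366211), 0.6910721659660339) wt 30 [ 62. -51.  48.]
handle 43 [-63.9  35.2 175.8] [[-183.0, 30.0, 0.0], [-60.0, 39.0, 206.0]]
door y [  5.90378312 195.22596842] x [-22.03686592 -15.31546309]
tin [0.234 0.354 0.03 ] [0.406 0.572 0.069]
handle 105 [-65.5  26.5 177.1] [[-73.0, 23.0, 87.0], [-15.0, 136.0, 208.0]]
door y [  1.72234986 193.81477846] x [-22.88662887 -19.39768336]
tin [0.235 0.346 0.03 ] [0.397 0.572 0.061]
handle TCP [0.51524494 0.03557723 0.189     ]
(array([-25.5, 171.6,  10.7]), 'toolx ang', np.float64(-125.1))
[ 0.25  0.55 -0.29  1.39  0.16  1.23  2.48]
```

Emit:
apply_moves(moves=[[[-6, 43, 2], 0, 1], [[-6, 43, 3], 0, 1], [[-7, 43, 3], 0, 1], [[-7, 43, 3], 9.7, 1], [[0, 0, 0], 9.7, 1], [[0, 0, 0], 9.7, 1], [[0, 0, 0], 9.7, 1], [[0, 0, 0], 9.7, 1]])

```text
time_s: 10.8
ee_pos: [0.5146, 0.0356, 0.3194]
ee_rot: [-0.055, 0.998, 0.001, 0.001]
wrist_force: [0.1, -0.1, -1.5]
opening: 0.0767
grip_force: 0.0
```

```bash
python3 - <<'E' 2>/dev/null
from h import *
h=O+R@[-.065,.031,0]; h[2]=.189; print(to(h),read_state()['joints'].round(2))
im,d=grab('wrist'); cv2.imwrite('pics/wrist1.png',im[...,::-1])
E
```

```text
(array([ -0.3,  -0.3, 130.4]), 'toolx ang', np.float64(-173.7)) [-0.02  0.34 -0.14  1.76  0.05  1.04  1.5 ]
```

View pics/wrist1.png

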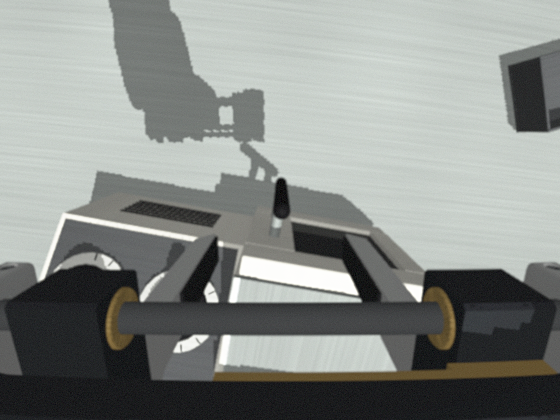

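The handle's top is at (282,210), centred between the fingers (215 to 345). Descending and gripping.

Emit:
apply_moves(moves=[[[0, 0, 30], 0, 1], [[0, 0, 30], 0, 1], [[0, 0, 30], 0, 1], [[0, 0, 25], 0, 1], [[0, 0, 15], 0, 1], [[0, 0, 0], 0, 1], [[0, 0, 0], 0, -1], [[0, 0, 0], 0, -1]], squeeze=15)

```text
time_s: 11.85
ee_pos: [0.5149, 0.0344, 0.1898]
ee_rot: [-0.056, 0.998, 0.0, 0.001]
wrist_force: [-0.4, 0.1, -0.0]
opening: 0.0772
grip_force: 0.0
```

Emit:
apply_moves(moves=[[[0, 0, 0], 0, -1], [[0, 0, 0], 0, -1], [[0, 0, 0], 0, -1], [[0, 0, 0], 0, -1], [[0, 0, 0], 0, -1], [[0, 0, 0], 0, -1], [[0, 0, 0], 0, -1], [[0, 0, 0], 0, -1]])

```text
time_s: 12.85
ee_pos: [0.5139, 0.0365, 0.1888]
ee_rot: [-0.056, 0.998, 0.001, -0.0]
wrist_force: [-0.3, 5.3, -0.7]
opening: 0.0156
grip_force: 15.0
```

```bash
python3 - <<'E' 2>/dev/null
from h import *
bar()
s=read_state(); M=toolrot(); print(s['ee_pos'],s['opening'],oven(s['ee_pos']))
H=O+R@[0,.196,0]; v=s['ee_pos']-H; v[2]=0; print('r',np.linalg.norm(v))
p=v
for t in np.arange(5,66,5.):
    q=Ro.from_euler('z',-t,degrees=True).as_matrix()@v
    print(t,(M.T@(q-p)*1000).round(1),(H+q).round(3)); p=q
E
```

```text
scene 97 [ 89.7 -54.   45.7] ((82.76327514648438, -54.737823486328125), (16.52657127380371, 61.833805084228516), 89.14469909667969) wt 0 [nan nan nan]
side 174 [ 78.7 -61.3  41.9] ((77.09056091308594, -59.53564453125), (60.150062561035156, 13.205770492553711), 1.327660322189331) wt 32 [ 62. -51.  48.]
[0.51386587 0.03652287 0.18881171] 0.015540836467249507 [-0.06644463  0.03184209  0.18881171]
r 0.17709519169938603
5.0 [12.6  8.9  0. ] [0.5   0.044 0.   ]
10.0 [11.8 10.   0. ] [0.487 0.053 0.   ]
15.0 [10.9 11.   0. ] [0.475 0.062 0.   ]
20.0 [ 9.9 11.9  0. ] [0.464 0.073 0.   ]
25.0 [ 8.8 12.7  0. ] [0.454 0.084 0.   ]
30.0 [ 7.7 13.4  0. ] [0.445 0.097 0.   ]
35.0 [ 6.5 14.   0. ] [0.437 0.11  0.   ]
40.0 [ 5.2 14.5  0. ] [0.43  0.124 0.   ]
45.0 [ 3.9 14.9  0. ] [0.424 0.138 0.   ]
50.0 [ 2.6 15.2  0. ] [0.42  0.153 0.   ]
55.0 [ 1.3 15.4  0. ] [0.417 0.168 0.   ]
60.0 [-0.1 15.4  0. ] [0.415 0.184 0.   ]
65.0 [-1.4 15.4  0. ] [0.415 0.199 0.   ]
```

The handle is gripped (15.5 mm opening, radius 177 mm, both as specified). Swinging the door open.

Emit:
apply_moves(moves=[[[6, 4.5, 0], 0, -1], [[6, 4.5, 0], 0, -1], [[6, 5, 0], 0, -1], [[6, 5, 0], 0, -1], [[5.5, 5.5, 0], 0, -1], [[5.5, 5.5, 0], 0, -1], [[5, 6, 0], 0, -1], [[5, 6, 0], 0, -1]])

```text
time_s: 13.95
ee_pos: [0.4636, 0.0703, 0.1888]
ee_rot: [-0.055, 0.998, -0.001, -0.001]
wrist_force: [0.7, -1.4, -1.9]
opening: 0.0157
grip_force: 15.0
```

Emit:
apply_moves(moves=[[[9, 13, 0], 0, -1], [[7.5, 13.5, 0], 0, -1], [[6.5, 14, 0], 0, -1], [[5, 14.5, 0], 0, -1], [[4, 15, 0], 0, -1], [[2.5, 15, 0], 0, -1], [[1.5, 15.5, 0], 0, -1], [[0, 15.5, 0], 0, -1]])

```text
time_s: 14.95
ee_pos: [0.4157, 0.1836, 0.1887]
ee_rot: [-0.056, 0.998, 0.0, -0.0]
wrist_force: [-2.8, -2.7, -1.8]
opening: 0.016
grip_force: 15.0
```

Emit:
apply_moves(moves=[[[0, 0, 0], 0, -0.35], [[0, 0, 0], 0, -0.35], [[0, 0, 0], 0, -0.35], [[0, 0, 0], 0, -0.35], [[0, 0, -15], 0, -0.35], [[0, 0, -30], 0, -0.35], [[0, 0, -40], 0, -0.35], [[0, 0, -40], 0, -0.35]])

```text
time_s: 15.95
ee_pos: [0.4161, 0.1819, 0.3151]
ee_rot: [-0.055, 0.998, 0.0, 0.0]
wrist_force: [0.8, 0.7, 0.2]
opening: 0.0307
grip_force: 0.0
```

Emit:
apply_moves(moves=[[[20, 0, 0], 0, -0.35], [[20, 0, 0], 0, -0.35], [[0, 0, 0], 0, -0.35], [[0, 0, 0], 0, -0.35], [[0, 0, 0], 0, -0.35], [[0, 0, 0], 0, -0.35], [[0, 0, 0], 0, -0.35], [[0, 0, 0], 0, -0.35]])

```text
time_s: 16.95
ee_pos: [0.3764, 0.1778, 0.3138]
ee_rot: [-0.056, 0.998, -0.0, -0.0]
wrist_force: [-1.1, -0.1, -0.2]
opening: 0.0307
grip_force: 0.0
```

```bash
python3 - <<'E' 2>/dev/null
from h import *
bar(); a,d,X=cloud('side'); im=np.load('side.npz')['im']; cv2.imwrite('pics/side5.png',im[...,::-1])
a,d,X=cloud('scene'); o=oven(X); t=(o[...,2]>.17)&(o[...,2]<.23)&(o[...,0]<-.04)&(o[...,0]>-.22)&(o[...,1]>.0)&(o[...,1]<.25)
print(t.sum(),cv2.minAreaRect(o[t][:,:2].astype(np.float32)))
E
```

```text
scene 90 [ 91.8 -53.3  44.9] ((82.26638793945312, -54.74739074707031), (16.207944869995117, 60.34932327270508), 89.03581237792969) wt 5 [ 55. -56.  49.]
side 167 [ 78.5 -61.2  42.2] ((76.80545806884766, -58.52839279174805), (59.67797088623047, 16.505462646484375), 4.242958068847656) wt 32 [ 63. -51.  48.]
470 ((-0.10921081155538559, 0.15114203095436096), (0.14778479933738708, 0.0776008740067482), 7.504824161529541)
```

View pics/side5.png

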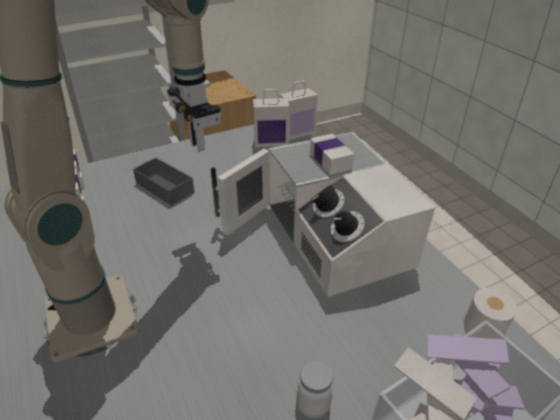

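The door (245,190) stands open about 60°, with the handle free at (215,190) and the gripper clear at (195,110). The thermostat pointer is down-slope at its stop, and the timer (347,225), carton, tin and jar are where they were.

```bash
python3 -c "
from workcell import *
print(job_done())"
```

```text
the job is handed in; nothing more can be done
None
```

I turned the thermostat anticlockwise to its end stop with the door shut, then swung the door about 60° open and left it standing; the timer, carton, jar and tin look undisturbed. I handed the job in just after 17 s on the robot's clock, and no verdict was returned.

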